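# Set and lock the length stop of a tube saw

### The arm

A 6-joint arm with a two-finger parallel gripper is mounted at the origin on the work surface. World frame = base frame: x ahead of the robot, y to its left, z up, the work surface at z = 0. Lengths are in m, angles in rad, forces in N, time in s.
With the tool pointing down it reaches from about 0.375 to 0.975 m from the base axis. Payload 3.8 kg.
Tool frame: the origin (TCP) lies at the very end of the fingers, on their centre line; the grasp point (between the pads) lies bot.grasp_offset behind it (bot.grasp_offset is the distance from the TCP to the grasp point, in m); y points along the fingers, x is the direction in which the jaws open and shut, and the axes are right-handed (so a half turn about y gives the same grasp; the last joint's range is limited). The gripper opens to 85 mm and grips with 20 to 120 N. Pads are 22 mm wide; open, the fingers measure 114 mm over their backs; the gripper's body (76 mm by 85 mm) begins 54 mm behind the grasp point. The pads swing forward as they close: fully open they stand 13 mm farther back than shut.
Start: joints at [1.228, 0.264, 1.604, -0, 1.274, -0.037], TCP at [0.203, 0.644, 0.231] pointing down, gripper open.
Joint ranges: [-2.63, 2.63], [-0.94, 2.18], [0.31, 2.57], [-1.31, 4.45], [0, 2.66], [-2.55, 2.55]. Speed limits (rad/s): [2.57, 2.57, 3.14, 3.14, 3.14, 3.14].

### API

Orientations are given as a rotation vector (axis times angle).
In Python, from workcell import sensors, read_camera, job, bot gives the robot as it stands.
- The arm moves only by the tool arm_command, never from a script. Its argument "deltas" is a list of rows, each a list of 4 numbers: the shift along the tool's x, y, z in m, then the turn about the tool's y in rad. A call has 1 to 20 rows; each row shifts and turns the commanded pose from where the row before left it, along the tool's axes as they then stand; what a row does not reach is not made up. A row lasts 1/8 s, in which the tool goes at most 62.5 mm and 10.7 degrees, less where a joint would pass 70% of its speed; a pose out of reach is approached as far as the arm can. A call is refused whole if a number of a shift passes 0.0625 or a number of a turn 0.188, either way. A call with a gripper value outside its range is refused whole. "fingers" is the finger opening in m, from 0 to 0.0854, set as the call begins (left out, the last holds). The fingers move at their own pace and stop on an object; "newtons" is the grip in N (left out, the last holds). Time passes only in rows, so rows that do not move let the fingers close. It gives the time, the measured TCP pose, the force and the opening at its end, in the units of the state.
- sensors.read_state(): the state, without advancing time (a new reading comes with each control period).
- read_camera(name): name is "scene" or "top"; returns a dict with "color" (480x640x3 uint8, red, green, blue), "vfov" (degrees; the focal length in pixels is half the picture's height over the tangent of half this angle, whatever the lens; pixels are square), "cx", "cy" (the principal point, pixels), "dist_coeffs" ([k1, k2, p1, p2, k3] as OpenCV has them; the pictures are not rectified), "R" (3x3) and "t" (3): a world point X has camera coordinates R X + t. Camera axes: x right, y down, z forward; pixel columns grow to the right and rows downward; lengths in m; the calibration is good to about 2 mm. A picture is of the moment at which its call begins. There is no depth.
- job.finish_job(): hands the job in, once; it reports no verdict.
The state is a dict: "time": time; "q": joint angles; "joint_vel": joint speeds; "joint_torque": joint torques, N m; "tool_pos": TCP position; "tcp_rot": TCP orientation; "wrist_force": force on the tool from outside, world axes, zero at the start; "torque": the same for the moment, N m; "width": opening from 0.0 (shut) to 1.0 (fully open).
Only numpy, scipy, OpenCV 4.12 (cv2) and the standard library are available. Lean on these libraries where they do the work, as an engineer would, in place of code of your own. Each camera call takes 0.05 s, during which the arm holds its last target.

### The job

Fold the tube saw's raised blade guard down gently until it rests on its stop. Then, with its cam lever still open, slide the length stop along its rail until its blade-side edge lies on the white paint line, and hold it there while you squeeze the cam lever fully closed towards the upright thumb plate. Finish still holding the stop on the line, lever and thumb plate pinched together in the gripper, and leave the two fittings and the spanner where they lie.

Things in the scene. Friction and masses are not known exactly. Their poses are not given: they have to be found in the camera images.
- saw: bench tube saw, fixed: grey base 300 x 520 mm, top 50 mm above the bench; origin on the bench. x axis away from the robot (turned up to 0.15 rad), y axis left along the stop's rail, away from the blade. Upright blade, 180 mm across, at y = -150 mm. Flat dark steel rail 22 mm wide, top face 90 mm above the bench, centre line x = -45 mm, y = -60 to 240 mm; V trough for the tube at x = 20 mm
- guard (a joint): angle (rad) of the half-round blade guard (hood 56 mm wide, clear sides, 0.6 kg): 0 = down on its rubber stop, grows as its robot-side end lifts, starts 0.55 to 0.8. Its stiff friction hinge keeps it wherever it is left; pushing it down takes about 1 to 4 N at the handle
- guard_handle (a point): middle of the guard's handle: round black bar 14 mm thick, 110 mm long, along the saw's y, free on all sides between two struts 84 mm apart that join it to the hood (hood about 45 mm behind it); 135 mm above the bench when the guard is down
- guard_hinge (a point): middle of the guard's hinge axis, which runs along the saw's y behind the blade, 105 mm above the bench; the handle bar is 267 mm from it: with the guard down 265 mm to the robot's side of it (saw's -x) and 30 mm higher
- stop (a joint): position of the length stop along the rail (m): 0 nearest the blade, grows away from it (saw's +y), up to 0.18. Starts 0.003 to 0.035; the mark is farther from the blade (at 0.115 to 0.16). It slides easily (about 3 N) while the lever is open, but shoving it towards the blade by the lever's tip closes the lever. Once closed, the cam clamps it against about 17 N
- stop_edge (a point): the length stop's blade-side edge (the saw's -y face of its dark steel saddle), on the rail's centre line at the height of the rail's top face. Saddle 44 mm across the rail, 50 mm long along it, its top 36 mm above the rail; a plate on the same side reaches out over the trough
- mark_line (a point): centre of the length mark: a white paint-pen line 4 mm wide across the rail and down its sides, at the height of the rail's top face; axes as the saw's
- thumb_plate (a point): middle of the stop's fixed upright thumb plate: bare steel, 30 mm across the rail, 7 mm thick along it, 60 mm high, standing on the saddle; its middle 66 mm above the rail's top. Its blade-side (outer) face is 7 mm behind stop_edge (towards +y), its other face 14 mm
- lever (a joint): angle (rad) of the cam lever on the thumb plate's side away from the blade; axis across the rail, 29 mm behind stop_edge (to +y), 24 mm above the rail's top. 0 = closed: upright, parallel to the thumb plate, on its end stop. Starts open 0.45 to 0.55, leaning away (+y); stays where left; presses from 0.4 on, 5 to 15 N at its tip to close. Width over plate and tip: 32 mm closed, about 60 mm open
- lever_tip (a point): centre of the lever's black rolled end, 14 mm thick, 30 mm long across the rail, 60 mm from the lever's axis and 3 mm to its +y side: 84 mm above the rail's top when closed, about 76 mm open. Two fingers that close evenly carry the stop along by half of what they close (about 14 mm, to +y) unless the hand moves back by as much meanwhile
- union: bystander: steel straight pipe union 64 mm long, 24 mm across flats, lying on the saw's base behind the trough; origin at its underside
- elbow: bystander: steel elbow fitting, two arms 36 mm long with 24 mm nuts, lying on the saw's base behind the trough; origin under its corner
- spanner: bystander: spanner 170 mm long lying on the bench in front of the saw's left half

How it is judged:
By the outcome, as a careful person would: the job done as asked, in the order asked, and still so for the second after the job is handed in, while the arm keeps its last pose, push and grip.
It also fails if it takes over 61 s, if anything falls off the work surface, if the arm or the gripper's body presses on something with over 40 N, if the wrist force passes 120 N, or if a joint passes its speed limit or range.

## Working session

There is one attempt and no reset: what is moved stays moved. The work goes in short steps, Python scripts to look and compute and a tool call to move; the robot and the scene stay as the last step left them, time stands still between calls to the robot, and variables do not carry over. Pictures are saved under pics/ and viewed, and the job is handed in when it is done.

Besides the shell and the picture viewer there is one more tool, called after "Emit:" as name(argument=value, ...) on one line, values as JSON. arm_command: Moves the arm, as the interface text tells. Its arguments: {"type":"object","properties":{"deltas":{"type":"array"},"fingers":{"type":"number"},"newtons":{"type":"number"}},"required":["deltas"]}

```bash
ls; mkdir -p pics; python3 - <<'E'
from workcell import sensors, read_camera, job, bot
import cv2,numpy as np
print(sensors.read_state()); print(bot.grasp_offset, [a for a in dir(bot) if a[0]!='_'])
for n in("scene","top"):
    c=read_camera(n); cv2.imwrite(f"pics/{n}0.png",c["color"][:,:,::-1])
    print(n,{k:v for k,v in c.items() if k!="color"}, -np.array(c["R"]).T@c["t"])
E
```

```text
pics
{'time': 0.0, 'q': array([ 1.22806979e+00,  2.64750203e-01,  1.60540322e+00,  7.31784866e-06,
        1.27371785e+00, -3.68794789e-02]), 'joint_vel': array([ 0.00034059,  0.00058137,  0.0008215 , -0.0006431 , -0.00016246,
        0.00034003]), 'joint_torque': array([-4.20024589e-04, -5.15129614e+01, -3.67304599e+01,  2.48297221e-05,
        1.31697144e-02,  1.87169491e-05]), 'tool_pos': array([0.20297653, 0.64297034, 0.22994826]), 'tcp_rot': array([-1.33981168, -0.97961882,  0.98275621]), 'wrist_force': array([-0.38099975,  0.00700185,  0.47584124]), 'torque': array([0.02624074, 0.01367234, 0.01702034]), 'width': 0.9957667190179704}
0.0187 ['MotionError', 'grasp_offset']
scene {'vfov': 53.7894099115526, 'cx': 318.6797032462133, 'cy': 236.93544161125396, 'dist_coeffs': array([-0.01846275,  0.        ,  0.        ,  0.        ,  0.        ]), 'R': array([[-0.74628502,  0.66525518, -0.02223095],
       [ 0.45283763,  0.48294945, -0.74946508],
       [-0.48784911, -0.56938157, -0.66167052]]), 't': array([ 0.40649943, -0.17891671,  1.22639019])} [0.98267801 0.51426585 0.68641127]
top {'vfov': 49.675998764408774, 'cx': 309.8593570350372, 'cy': 237.31614020563725, 'dist_coeffs': array([-0.15225102,  0.        ,  0.        ,  0.        ,  0.        ]), 'R': array([[ 0.02842067, -0.99948192,  0.01510461],
       [-0.9913245 , -0.03012218, -0.12793905],
       [ 0.12832775, -0.01133745, -0.99166701]]), 't': array([-0.01345514,  0.58439496,  0.75850185])} [0.48237061 0.01275456 0.82715143]
```

View pics/scene0.png

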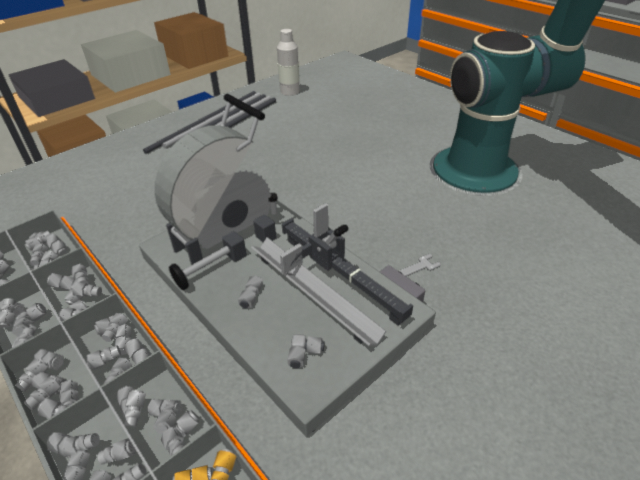

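View pics/top0.png

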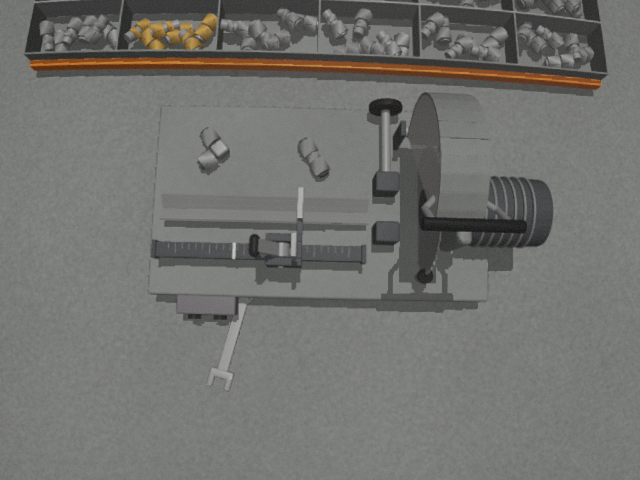

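```bash
python3 - <<'E'
import cv2
t=cv2.imread("pics/top0.png"); s=cv2.imread("pics/scene0.png")
cv2.imwrite("pics/t1.png",cv2.resize(t[170:310,140:390],(800,448),interpolation=3))
cv2.imwrite("pics/t2.png",cv2.resize(t[85:310,370:570],(533,600),interpolation=3))
cv2.imwrite("pics/s1.png",cv2.resize(s[180:340,240:440],(750,600),interpolation=3))
cv2.imwrite("pics/s2.png",cv2.resize(s[80:300,130:330],(545,600),interpolation=3))
E
```

```text
(no output)
```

View pics/t1.png

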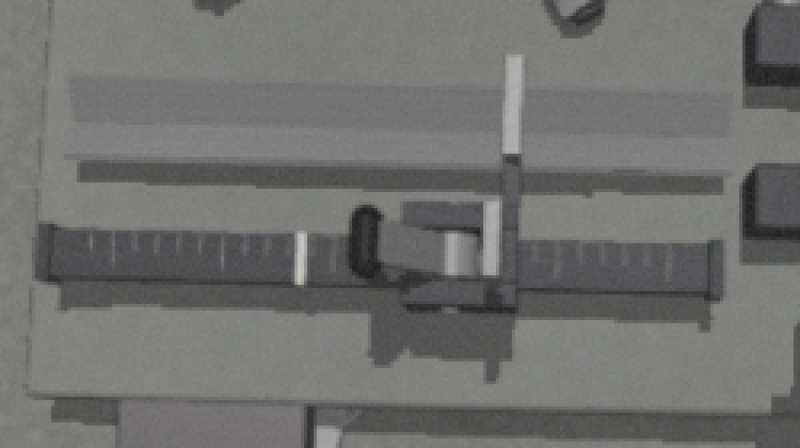

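View pics/s1.png

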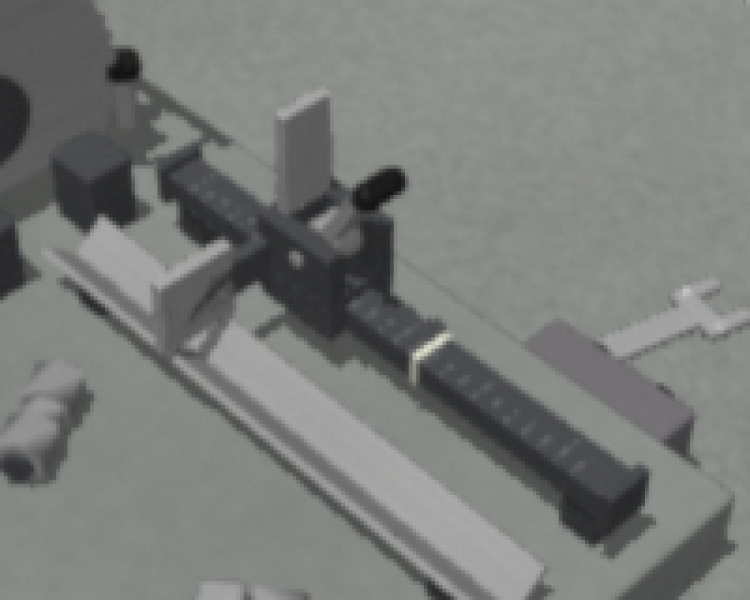

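View pics/t2.png

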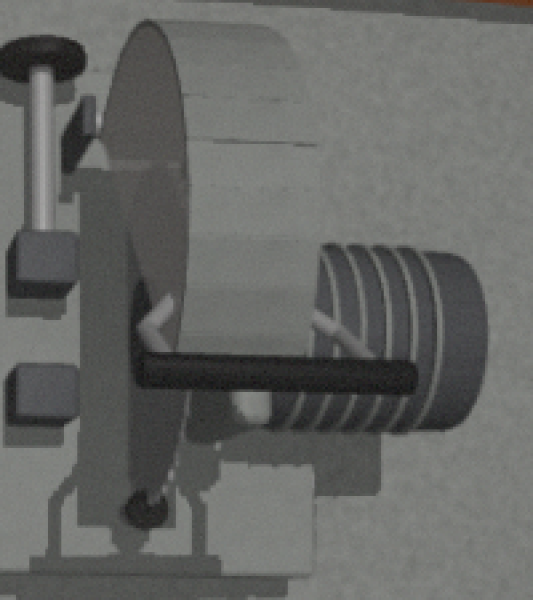

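View pics/s2.png

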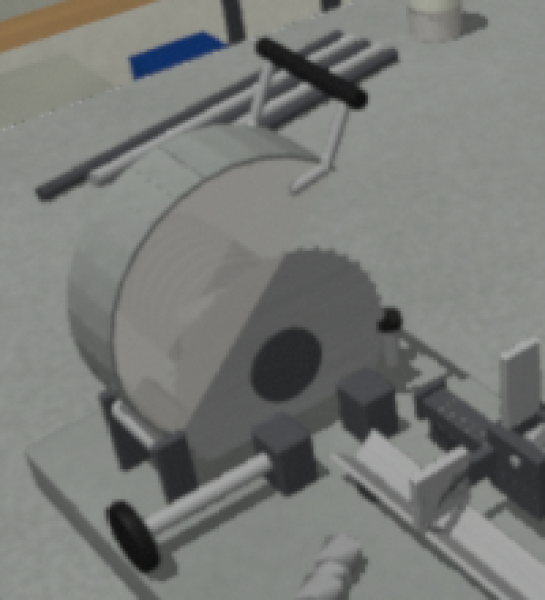

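```bash
cat > h.py <<'E'
import numpy as np, cv2
from scipy.spatial.transform import Rotation as Ro
def cal(c):
    f=240/np.tan(np.radians(c["vfov"])/2)
    return np.array([[f,0,c["cx"]],[0,f,c["cy"]],[0,0,1.]]),np.array(c["R"]),np.array(c["t"]),np.array(c["dist_coeffs"],float)
def proj(c,X):
    K,R,t,d=cal(c); return cv2.projectPoints(np.atleast_2d(np.array(X,float)),cv2.Rodrigues(R)[0],t,K,d)[0][:,0]
def ray(c,uv):
    K,R,t,d=cal(c); p=cv2.undistortPoints(np.array([[uv]],float),K,d)[0,0]
    return -R.T@t, R.T@np.array([p[0],p[1],1])
def onz(c,uv,z):
    o,v=ray(c,uv); return o+v*(z-o[2])/v[2]
def saw2w(p,X):
    c,s=np.cos(p[2]),np.sin(p[2]); X=np.atleast_2d(X)
    return np.c_[p[0]+c*X[:,0]-s*X[:,1],p[1]+s*X[:,0]+c*X[:,1],X[:,2]]
E
cat > fit.py <<'E'
import pickle,os
from h import *
from scipy.optimize import least_squares
if not os.path.exists("cams.pkl"):
    from workcell import read_camera
    pickle.dump({n:read_camera(n) for n in("scene","top")},open("cams.pkl","wb"))
C=pickle.load(open("cams.pkl","rb"))
T=lambda u,v:((u+.5)/3.2-.5+140,(v+.5)/3.2-.5+170)
T2=lambda u,v:((u+.5)/2.667-.5+370,(v+.5)/2.667-.5+85)
S=lambda u,v:((u+.5)/3.75-.5+240,(v+.5)/3.75-.5+180)
S2=lambda u,v:((u+.5)/2.727-.5+130,(v+.5)/2.727-.5+80)
def model(p):
    e,m,lv,g,hx=p[3:8]
    tip=[-.045,e+.029+.060*np.sin(lv)+.003*np.cos(lv),.09+.024+.060*np.cos(lv)-.003*np.sin(lv)]
    a=np.arctan2(.03,.265)+g; H=[hx-.267*np.cos(a),-0.15,.105+.267*np.sin(a)]
    L=[("top",(162,107),[.15,.26,.05]),("top",(488,299),[-.15,-.26,.05]),("top",(150,293),[-.15,.26,.05]),
     ("scene",S(735,500),[-.15,.26,.05]),
     ("top",T(301,232),[-.034,m,.09]),("top",T(300,285),[-.056,m,.09]),
     ("scene",S(413,357),[-.034,m,.09]),("scene",S(450,335),[-.056,m,.09]),
     ("top",T(501,203),[-.03,e+.007,.186]),("top",T(484,203),[-.03,e+.014,.186]),("top",T(501,275),[-.06,e+.007,.186]),
     ("scene",S(302,122),[-.03,e+.014,.186]),("scene",S(276,110),[-.03,e+.007,.186]),("scene",S(330,93),[-.06,e+.014,.186]),
     ("top",T(367,242),tip),("scene",S(380,189),tip),
     ("top",T2(140,370),[H[0],H[1]+.055,H[2]]),("top",T2(416,377),[H[0],H[1]-.055,H[2]]),
     ("scene",S2(362,98),[H[0],H[1]+.055,H[2]]),("scene",S2(263,46),[H[0],H[1]-.055,H[2]])]
    return L,tip,H
def res(p):
    L,_,_=model(p); return np.concatenate([proj(C[n],saw2w(p,X))[0]-uv for n,uv,X in L])
if __name__=="__main__":
    r=least_squares(res,[.48,0.02,0,-.0,.1,.5,.65,.13],loss="soft_l1")
    p=r.x; print(p.round(4)); L,tip,H=model(p)
    for (n,uv,X),d in zip(L,res(p).reshape(-1,2)): print(n,np.round(uv),np.round(X,3),d.round(1))
    for nm,X in dict(tip=tip,handle=H,edge=[-.045,p[3],.09],mark=[-.045,p[4],.09],thumb=[-.045,p[3]+.0105,.156],hinge=[p[7],-.15,.105]).items(): print(nm,np.round(X,4),saw2w(p,X).round(4))
    np.save("p.npy",p)
E
python3 fit.py
```

```text
[ 0.6015 -0.0142 -0.0135  0.0291  0.1267  0.5186  0.7565  0.1406]
top [162 107] [0.15 0.26 0.05] [-0.7 17.9]
top [488 299] [-0.15 -0.26  0.05] [ 0.7 31.8]
top [150 293] [-0.15  0.26  0.05] [-4.7 23.8]
scene [436. 313.] [-0.15  0.26  0.05] [ 14.3 -13.8]
top [234. 242.] [-0.034  0.127  0.09 ] [ 0.2 -1.2]
top [233. 259.] [-0.056  0.127  0.09 ] [-0.4 -2.5]
scene [350. 275.] [-0.034  0.127  0.09 ] [ 0.4 -0.1]
scene [360. 269.] [-0.056  0.127  0.09 ] [-0.5 -0.3]
top [296. 233.] [-0.03   0.036  0.186] [ 0.2 -1.4]
top [291. 233.] [-0.03   0.043  0.186] [-0.1 -1.7]
top [296. 256.] [-0.06   0.036  0.186] [-0.9 -0. ]
scene [320. 212.] [-0.03   0.043  0.186] [-4.4 -1.7]
scene [313. 209.] [-0.03   0.036  0.186] [-0.2 -0.3]
scene [328. 204.] [-0.06   0.043  0.186] [ 1.2 -1.2]
top [254. 245.] [-0.045  0.09   0.165] [-0.4 -1.6]
scene [341. 230.] [-0.045  0.09   0.165] [ 0.  -0.5]
top [422. 223.] [-0.032 -0.095  0.309] [ 1.1 -1.1]
top [526. 226.] [-0.032 -0.205  0.309] [0.1 1.2]
scene [262. 116.] [-0.032 -0.095  0.309] [-0.5  0.9]
scene [226.  97.] [-0.032 -0.205  0.309] [ 0.9 -0.4]
tip [-0.045   0.0905  0.1646] [[0.5577 0.0769 0.1646]]
handle [-0.0317 -0.15    0.3089] [[ 0.5677 -0.1637  0.3089]]
edge [-0.045   0.0291  0.09  ] [[0.5569 0.0156 0.09  ]]
mark [-0.045   0.1267  0.09  ] [[0.5582 0.1131 0.09  ]]
thumb [-0.045   0.0396  0.156 ] [[0.557  0.0261 0.156 ]]
hinge [ 0.1406 -0.15    0.105 ] [[ 0.74   -0.1661  0.105 ]]
```

```bash
sed -i 's/e,m,lv,g,hx=p\[3:8\]/e,m,lv,g,hx,bx=p[3:9]/; s/\[\.15,\.26,\.05\]/[bx+.15,.26,.05]/; s/\[-\.15,-\.26,\.05\]/[bx-.15,-.26,.05]/; s/\[-\.15,\.26,\.05\]/[bx-.15,.26,.05]/g; s/("scene",S(302,122),\[-.03,e+.014,.186\]),//; s/\.65,\.13\]/.65,.13,.04]/' fit.py; python3 fit.py
```

```text
[ 0.602  -0.0132  0.008   0.0286  0.1264  0.5242  0.7584  0.1365  0.0415]
top [162 107] [0.191 0.26  0.05 ] [-1.5 -3.8]
top [488 299] [-0.109 -0.26   0.05 ] [1.9 0.5]
top [150 293] [-0.109  0.26   0.05 ] [-2.2 -0.4]
scene [436. 313.] [-0.109  0.26   0.05 ] [ 0.5 -3.5]
top [234. 242.] [-0.034  0.126  0.09 ] [0.2 0.3]
top [233. 259.] [-0.056  0.126  0.09 ] [-0.1 -0.9]
scene [350. 275.] [-0.034  0.126  0.09 ] [ 1.3 -0.7]
scene [360. 269.] [-0.056  0.126  0.09 ] [ 0.2 -1. ]
top [296. 233.] [-0.03   0.036  0.186] [ 0.4 -1.2]
top [291. 233.] [-0.03   0.043  0.186] [ 0.1 -1.4]
top [296. 256.] [-0.06   0.036  0.186] [-0.2  0.2]
scene [313. 209.] [-0.03   0.036  0.186] [-0.1 -0.4]
scene [328. 204.] [-0.06   0.043  0.186] [ 1.  -1.5]
top [254. 245.] [-0.045  0.09   0.164] [-0.3 -0.5]
scene [341. 230.] [-0.045  0.09   0.164] [ 0.5 -0.9]
top [422. 223.] [-0.035 -0.095  0.309] [ 1.  -0.1]
top [526. 226.] [-0.035 -0.205  0.309] [-0.  -0.1]
scene [262. 116.] [-0.035 -0.095  0.309] [0.1 0.6]
scene [226.  97.] [-0.035 -0.205  0.309] [ 0.3 -0.3]
tip [-0.045   0.0902  0.1644] [[0.5563 0.0767 0.1644]]
handle [-0.0354 -0.15    0.3093] [[ 0.5677 -0.1635  0.3093]]
edge [-0.045   0.0286  0.09  ] [[0.5568 0.0151 0.09  ]]
mark [-0.045   0.1264  0.09  ] [[0.556  0.1129 0.09  ]]
thumb [-0.045   0.0391  0.156 ] [[0.5567 0.0256 0.156 ]]
hinge [ 0.1365 -0.15    0.105 ] [[ 0.7397 -0.1621  0.105 ]]
```

```bash
python3 - <<'E'
from h import *
from workcell import sensors
s=sensors.read_state(); print(Ro.from_rotvec(s["tcp_rot"]).as_matrix().round(4)); print(Ro.from_rotvec(s["tcp_rot"]).as_euler("ZYX"))
E
```

```text
[[ 3.010e-01 -5.000e-04 -9.536e-01]
 [ 9.536e-01 -1.300e-03  3.010e-01]
 [-1.400e-03 -1.000e+00  1.000e-04]]
[ 1.26501930e+00  1.39915876e-03 -1.57071332e+00]
```

Emit:
arm_command(deltas=[[0,-0.03,0,-0.1],[0,-0.05,0,-0.12],[0,-0.05,0,-0.094],[-0.02,-0.02,-0.01,0],[-0.045,0,-0.02,0],[-0.045,0,-0.02,0],[-0.045,0,-0.02,0],[-0.045,0,-0.02,0],[-0.045,0,-0.02,0],[-0.045,0,-0.02,0],[-0.045,0,-0.02,0],[-0.045,0,-0.02,0],[-0.045,0,-0.02,0],[-0.045,0,-0.02,0],[-0.045,0,-0.02,0],[-0.045,0,-0.02,0],[-0.045,0,-0.02,0],[-0.045,0,-0.02,0],[-0.045,0,-0.02,0],[-0.045,0,-0.02,0]], fingers=0, newtons=30)

```text
time: 2.7
tool_pos: [0.5384, -0.0957, 0.3799]
tcp_rot: [-1.204, -1.212, 1.215]
wrist_force: [0.1, 0.9, -0.5]
width: -0.004
```

Emit:
arm_command(deltas=[[-0.034,0,-0.017,0],[-0.034,0,-0.017,0],[0,0.02,0,0],[0,0.02,0,0],[0,0.005,0,0],[0,0,0,0]])

```text
time: 3.45
tool_pos: [0.5731, -0.1603, 0.3355]
tcp_rot: [-1.203, -1.215, 1.216]
wrist_force: [0.5, -0.6, 0.7]
width: 0.002
```

```bash
cat > look.py <<'E'
import sys
from h import *
from workcell import sensors, read_camera
tag=sys.argv[1]
for n,(a,b,c,d,k) in zip(("scene","top"),[eval(x) for x in sys.argv[2:]]):
    im=read_camera(n)["color"][b:d,a:c,::-1]
    cv2.imwrite(f"pics/{tag}_{n}.png",cv2.resize(im,None,fx=k,fy=k,interpolation=3))
s=sensors.read_state(); print(s["time"],s["tool_pos"].round(4),s["wrist_force"].round(2),Ro.from_rotvec(s["tcp_rot"]).as_euler("ZYX").round(4))
E
python3 look.py a 130,40,380,240,3 370,85,570,310,2.6
```

```text
3.55 [ 0.5739 -0.1607  0.3371] [0.18 0.2  0.66] [ 1.5799e+00  4.0000e-04 -1.5720e+00]
```

View pics/a_scene.png

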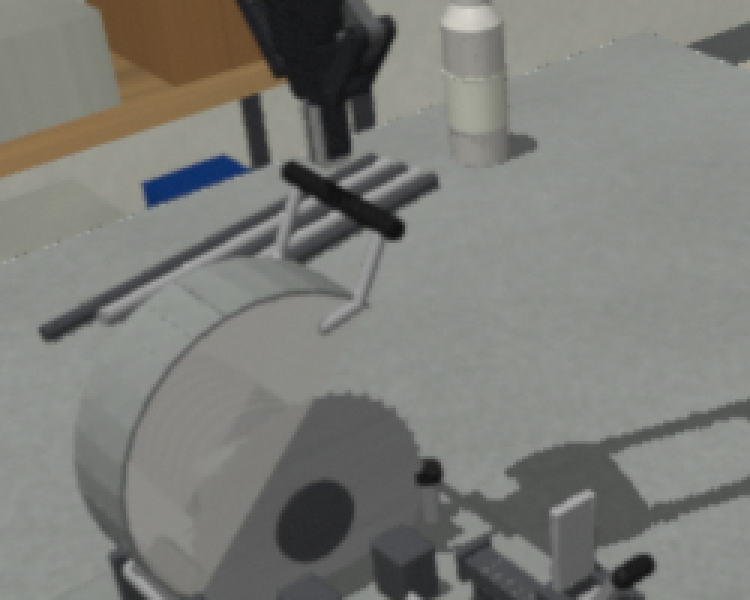

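View pics/a_top.png

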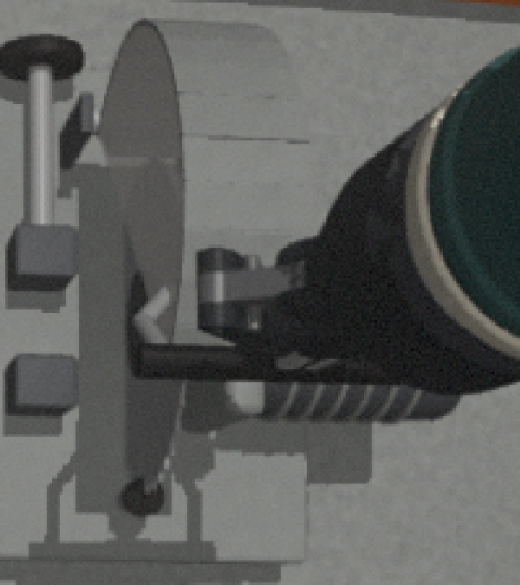

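```bash
python3 - <<'E'
import numpy as np
g=np.linspace(.758,0,20); a=g+np.arctan2(.03,.265)
P=np.c_[.7397-.267*np.cos(a),.105+.267*np.sin(a)]
print(P.round(4)); print((np.diff(P,axis=0)*1000).round(1).tolist())
E
```

```text
[[0.5677 0.3092]
 [0.5597 0.3022]
 [0.552  0.2948]
 [0.5445 0.2872]
 [0.5374 0.2793]
 [0.5306 0.2711]
 [0.5242 0.2626]
 [0.5181 0.2539]
 [0.5123 0.2449]
 [0.5069 0.2357]
 [0.5019 0.2263]
 [0.4972 0.2168]
 [0.493  0.207 ]
 [0.4891 0.1971]
 [0.4856 0.187 ]
 [0.4825 0.1768]
 [0.4799 0.1665]
 [0.4776 0.1561]
 [0.4758 0.1456]
 [0.4744 0.135 ]]
[[-8.0, -7.0], [-7.7, -7.3], [-7.4, -7.6], [-7.1, -7.9], [-6.8, -8.2], [-6.5, -8.5], [-6.1, -8.7], [-5.8, -9.0], [-5.4, -9.2], [-5.0, -9.4], [-4.7, -9.6], [-4.3, -9.8], [-3.9, -9.9], [-3.5, -10.1], [-3.1, -10.2], [-2.7, -10.3], [-2.2, -10.4], [-1.8, -10.5], [-1.4, -10.6]]
```

Emit:
arm_command(deltas=[[0,0.007,0,0],[0,0.006,0,0],[0,0.005,0,0],[0,0.003,0,0],[0,0.002,0,0],[0,0,0,0]])

```text
time: 4.3
tool_pos: [0.5726, -0.1613, 0.3161]
tcp_rot: [-1.205, -1.214, 1.216]
wrist_force: [-6.8, 1.4, 11.9]
width: 0.003
```

Emit:
arm_command(deltas=[[0,0.0033,0.004,0],[0,0.0036,0.004,0],[0,0.0036,0.004,0],[0,0.0036,0.004,0],[0,0.0039,0.0036,0],[0,0.0039,0.0036,0],[0,0.0039,0.0036,0],[0,0.0039,0.0036,0],[0,0.0042,0.0033,0],[0,0.0042,0.0033,0],[0,0.0042,0.0033,0],[0,0.0042,0.0033,0]])

```text
time: 5.8
tool_pos: [0.5288, -0.1618, 0.268]
tcp_rot: [-1.204, -1.213, 1.217]
wrist_force: [-6.6, 0.3, 8.1]
width: 0.0
```

Emit:
arm_command(deltas=[[0,0.0044,0.003,0],[0,0.0044,0.003,0],[0,0.0044,0.003,0],[0,0.0044,0.003,0],[0,0.0047,0.0026,0],[0,0.0047,0.0026,0],[0,0.0047,0.0026,0],[0,0.0047,0.0026,0],[0,0.0048,0.0023,0],[0,0.0048,0.0023,0],[0,0.0048,0.0023,0],[0,0.0048,0.0023,0]])

```text
time: 7.3
tool_pos: [0.4988, -0.1619, 0.2109]
tcp_rot: [-1.206, -1.216, 1.215]
wrist_force: [-1.3, -0.2, 2.0]
width: 0.002
```

```bash
python3 look.py b 130,80,380,280,3 370,85,570,310,2.6
```

```text
7.4 [ 0.4985 -0.1617  0.2103] [-0.96  0.73 -0.53] [ 1.5789e+00 -5.0000e-04 -1.5708e+00]
```

View pics/b_scene.png

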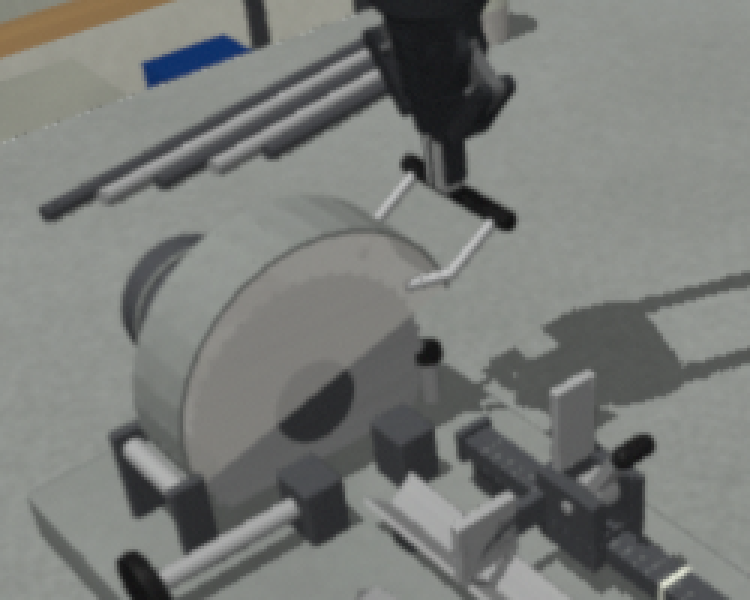

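```bash
cat > hg.py <<'E'
import sys
from fit import *
p=np.load("p.npy")
g=np.arange(-.05,.8,.05)
for G in g:
    q=p.copy(); q[6]=G; H=np.array(model(q)[2]); 
    print(G.round(2),saw2w(q,H)[0].round(3),[proj(C[n],saw2w(q,H+[0,d,0]))[0].round(0).tolist() for n in("scene","top") for d in(-.055,.055)])
E
python3 hg.py
```

```text
-0.05 [ 0.473 -0.164  0.122] [[275.0, 163.0], [308.0, 184.0], [470.0, 314.0], [392.0, 313.0]]
0.0 [ 0.474 -0.164  0.135] [[274.0, 158.0], [308.0, 179.0], [473.0, 313.0], [393.0, 313.0]]
0.05 [ 0.476 -0.164  0.148] [[273.0, 154.0], [307.0, 174.0], [477.0, 312.0], [395.0, 311.0]]
0.1 [ 0.479 -0.164  0.161] [[272.0, 149.0], [305.0, 169.0], [480.0, 310.0], [397.0, 310.0]]
0.15 [ 0.482 -0.164  0.174] [[270.0, 144.0], [304.0, 164.0], [483.0, 308.0], [399.0, 307.0]]
0.2 [ 0.486 -0.164  0.187] [[268.0, 139.0], [302.0, 159.0], [487.0, 305.0], [401.0, 304.0]]
0.25 [ 0.49  -0.164  0.2  ] [[266.0, 135.0], [300.0, 155.0], [490.0, 301.0], [403.0, 301.0]]
0.3 [ 0.495 -0.164  0.212] [[263.0, 130.0], [298.0, 150.0], [494.0, 297.0], [405.0, 296.0]]
0.35 [ 0.501 -0.164  0.224] [[260.0, 126.0], [295.0, 146.0], [497.0, 292.0], [407.0, 291.0]]
0.4 [ 0.507 -0.164  0.236] [[257.0, 121.0], [292.0, 141.0], [501.0, 287.0], [409.0, 286.0]]
0.45 [ 0.514 -0.164  0.247] [[254.0, 117.0], [289.0, 137.0], [505.0, 280.0], [411.0, 279.0]]
0.5 [ 0.521 -0.164  0.259] [[250.0, 113.0], [286.0, 133.0], [508.0, 273.0], [413.0, 272.0]]
0.55 [ 0.529 -0.164  0.269] [[246.0, 110.0], [282.0, 129.0], [512.0, 266.0], [415.0, 264.0]]
0.6 [ 0.538 -0.164  0.28 ] [[242.0, 106.0], [278.0, 126.0], [515.0, 257.0], [417.0, 255.0]]
0.65 [ 0.547 -0.164  0.289] [[237.0, 103.0], [273.0, 123.0], [519.0, 248.0], [419.0, 246.0]]
0.7 [ 0.556 -0.164  0.299] [[233.0, 100.0], [268.0, 119.0], [522.0, 238.0], [421.0, 236.0]]
0.75 [ 0.566 -0.163  0.308] [[227.0, 97.0], [263.0, 117.0], [525.0, 228.0], [423.0, 225.0]]
```

View pics/b_top.png

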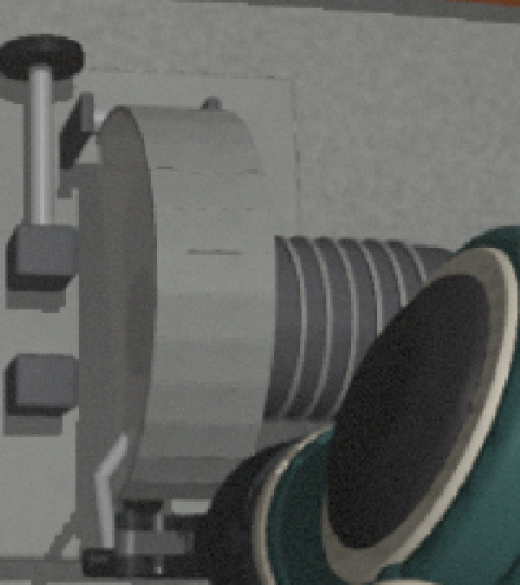

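Emit:
arm_command(deltas=[[0,0,0.005,0],[0,0.003,0.005,0],[0,0.004,0.0015,0],[0,0.0045,0.0015,0],[0,0.0045,0.0015,0],[0,0.0045,0.0015,0],[0,0.0045,0.001,0],[0,0.0045,0.001,0],[0,0.0045,0.001,0],[0,0.0045,0.001,0],[0,0.004,0.0008,0],[0,0.004,0.0008,0],[0,0.004,0.0006,0],[0,0.004,0.0004,0]])

```text
time: 9.15
tool_pos: [0.476, -0.1621, 0.1564]
tcp_rot: [-1.205, -1.215, 1.215]
wrist_force: [-1.2, -0.7, 2.3]
width: 0.004
```

Emit:
arm_command(deltas=[[0,0.0035,0.0004,0],[0,0.003,0.0002,0],[0,0.0025,0,0],[0,0.002,0,0],[0,0.0015,0,0],[0,0,0,0]])

```text
time: 9.9
tool_pos: [0.4756, -0.1621, 0.144]
tcp_rot: [-1.206, -1.216, 1.215]
wrist_force: [0.7, 0.5, -0.2]
width: -0.003
```

Emit:
arm_command(deltas=[[0,0.0012,0,0],[0,0.001,0,0],[0,0.001,0,0],[0,0,0,0]])

```text
time: 10.4
tool_pos: [0.4755, -0.1622, 0.1418]
tcp_rot: [-1.205, -1.215, 1.215]
wrist_force: [-2.9, 1.2, 7.8]
width: 0.001
```

```bash
python3 look.py c 130,80,380,280,3 370,85,570,330,2.4
```

```text
10.5 [ 0.4756 -0.1622  0.1419] [-2.48  0.02  6.26] [ 1.5791e+00  2.0000e-04 -1.5711e+00]
```

View pics/c_scene.png

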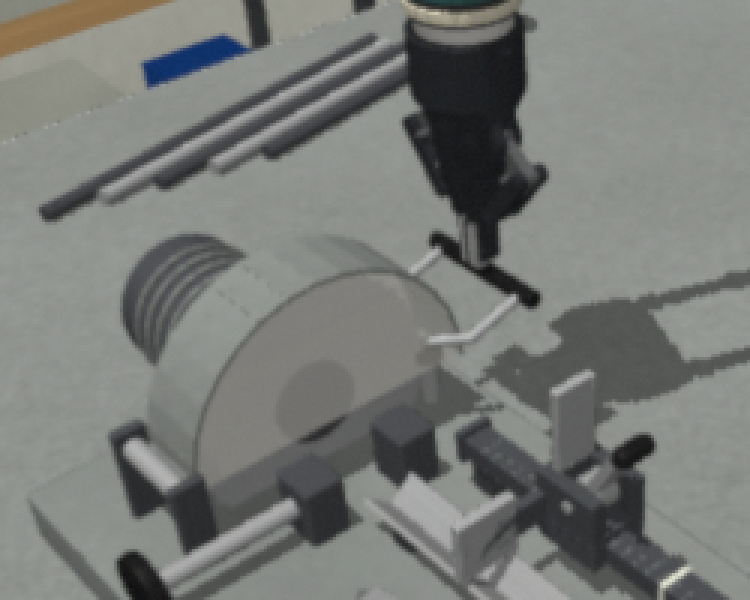

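Emit:
arm_command(deltas=[[0,0.001,0,0],[0,0.001,0,0],[0,0,0,0]])

```text
time: 10.88
tool_pos: [0.4757, -0.1622, 0.1416]
tcp_rot: [-1.206, -1.215, 1.215]
wrist_force: [-7.1, 3.6, 16.0]
width: -0.001
```

Emit:
arm_command(deltas=[[0,-0.005,0,0],[0,-0.025,0,0],[0,-0.045,0,0],[0,-0.045,0,0],[0.03,-0.02,0,0],[0.045,0,0,0],[0.045,0,0,0],[0.045,0,-0.02,0],[0.03,0,-0.03,0],[0.02,0,-0.03,0],[0,0,0,0]], fingers=0.0854)

```text
time: 12.25
tool_pos: [0.5549, 0.0551, 0.2781]
tcp_rot: [-1.204, -1.217, 1.217]
wrist_force: [0.1, -0.2, 0.0]
width: 0.999
```

```bash
python3 look.py d 200,80,420,280,3 140,140,400,330,3
```

```text
12.35 [0.5533 0.0536 0.2782] [-0.63 -0.93 -0.53] [ 1.5796e+00  3.0000e-04 -1.5692e+00]
```

View pics/d_scene.png

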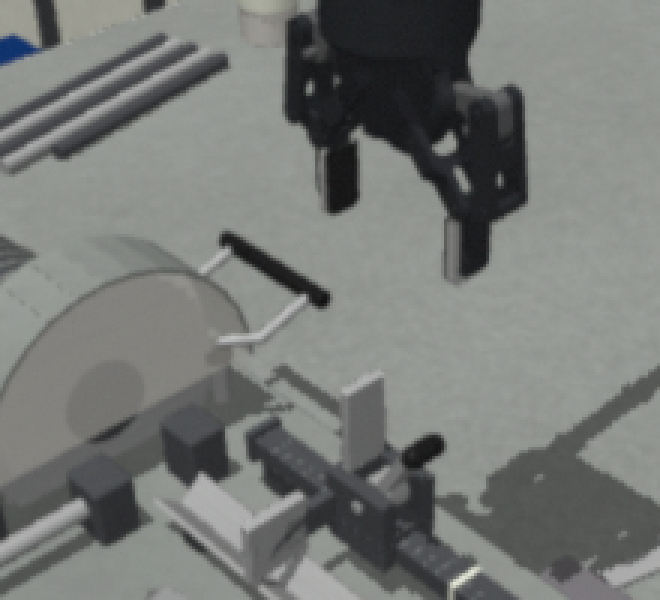

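View pics/d_top.png

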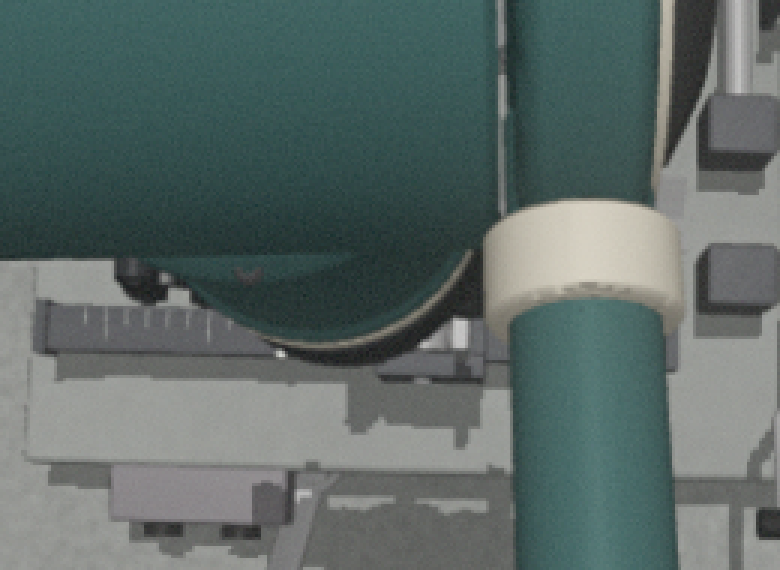

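Emit:
arm_command(deltas=[[-0.001,0.02,-0.002,0],[0,0.03,0,0],[0,0.025,0,0],[0,0.015,0,0],[0,0.01,0,0],[0,0.005,0,0],[0,0,0,0]])

```text
time: 13.22
tool_pos: [0.5559, 0.0525, 0.1742]
tcp_rot: [-1.206, -1.216, 1.215]
wrist_force: [0.7, 0.3, -0.1]
width: 1.001
```

```bash
python3 look.py e 220,120,400,280,4 140,140,400,330,1
```

```text
13.325 [0.5563 0.0526 0.1748] [ 0.07 -0.28  0.55] [ 1.579  -0.     -1.5723]
```

View pics/e_scene.png

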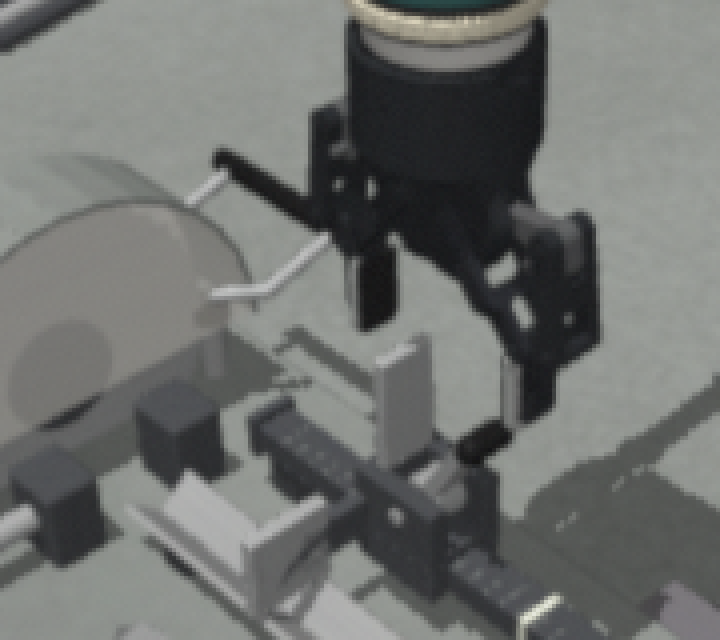

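Emit:
arm_command(deltas=[[0,0.01,0,0],[0,0.01,0,0],[0,0.007,0,0],[0,0.0035,0,0],[0,0,0,0]])

```text
time: 13.95
tool_pos: [0.5554, 0.0526, 0.143]
tcp_rot: [-1.205, -1.215, 1.216]
wrist_force: [-0.3, 0.6, -0.2]
width: 1.0
```

```bash
python3 look.py f 260,150,420,290,4.5 140,140,400,330,1
```

```text
14.05 [0.5559 0.0526 0.1437] [ 0.63  0.35 -0.38] [ 1.579  -0.     -1.5712]
```

View pics/f_scene.png

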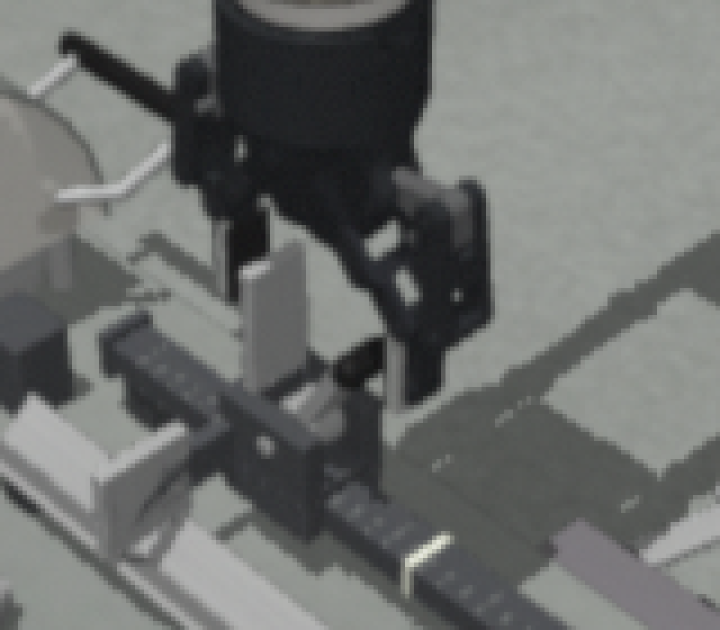

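Emit:
arm_command(deltas=[[0.003,0,0,0],[0.003,0,0,0],[0.003,0,0,0],[0.003,0,0,0],[0.005,0,0,0],[0.006,0,0,0],[0.006,0,0,0],[0.006,0,0,0],[0.006,0,0,0],[0.006,0,0,0],[0.006,0,0,0],[0.006,0,0,0],[0.006,0,0,0],[0.006,0,0,0],[0.006,0,0,0],[0.006,0,0,0],[0.005,0,0,0],[0.004,0,0,0],[0.002,0,0,0],[0,0,0,0]])

```text
time: 16.55
tool_pos: [0.5545, 0.147, 0.1434]
tcp_rot: [-1.204, -1.215, 1.215]
wrist_force: [-0.7, -0.6, -0.2]
width: 1.003
```

```bash
python3 look.py g 290,180,450,320,4.5 140,140,400,330,3
```

```text
16.65 [0.5542 0.1469 0.1432] [-0.53 -1.02 -1.22] [ 1.5787e+00 -8.0000e-04 -1.5693e+00]
```

View pics/g_scene.png

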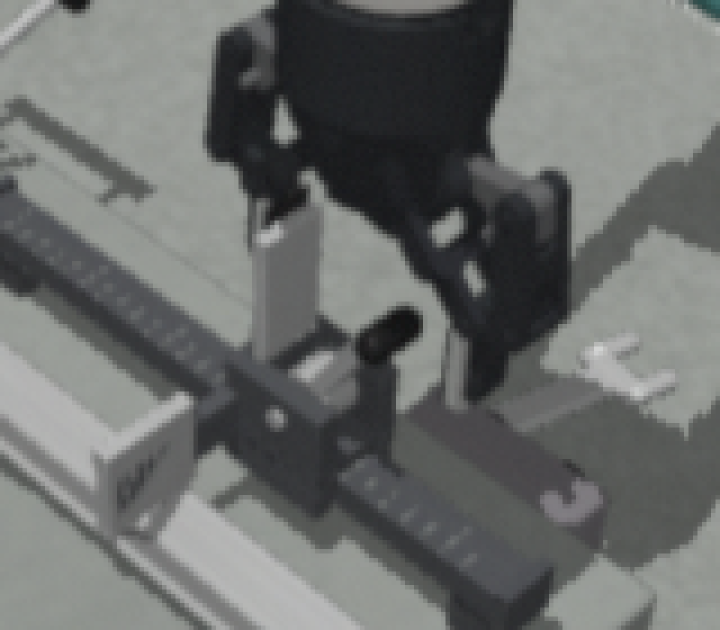

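View pics/g_top.png

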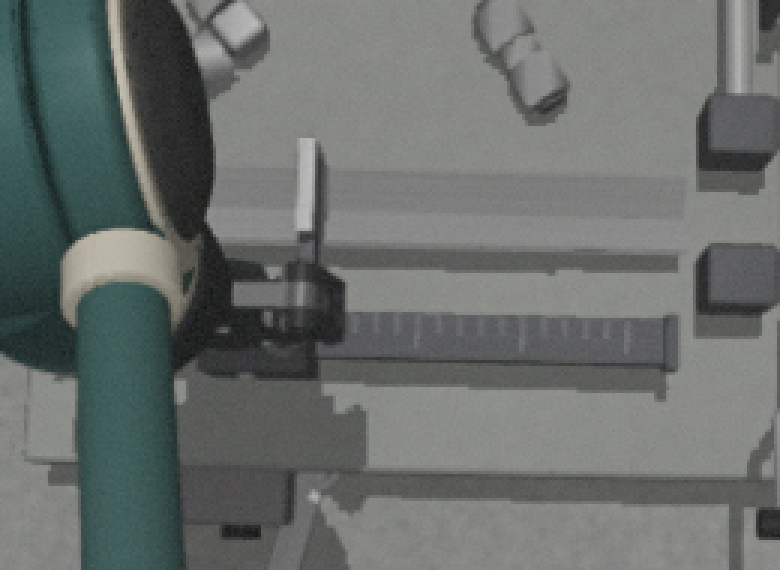

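```bash
python3 - <<'E'
import cv2
from fit import *
im=cv2.imread("pics/g_top.png")
cv2.imwrite("pics/g2.png",cv2.resize(im[220:400,180:380],None,fx=3.5,fy=3.5,interpolation=3))
p=np.load("p.npy")
for y in (.105,.11,.115,.12,p[4]):
  L=[proj(C["top"],saw2w(p,[x,y,z]))[0] for x,z in((-.056,.09),(-.034,.09),(-.067,.126))]
  print(y,[((np.array(u)-[140,140]+.5)*3-.5-[180,220])*3.5 for u in L])
E
```

```text
0.105 [array([510.12928167, 473.91531194]), array([515.71056469, 313.21258676]), array([478.613191  , 534.19737322])]
0.11 [array([473.46797167, 473.06304179]), array([479.177392  , 312.39029849]), array([440.0407496 , 533.28610376])]
0.115 [array([436.82919467, 472.20798185]), array([442.66642847, 311.56749244]), array([401.49483631, 532.3708171 ])]
0.12 [array([400.21451672, 471.3501644 ]), array([406.17922223, 310.74420218]), array([362.97728057, 531.45155017])]
0.12643308009124443 [array([353.14346173, 470.24247847]), array([359.27164268, 309.68428567]), array([313.46464186, 530.26301123])]
```

View pics/g2.png

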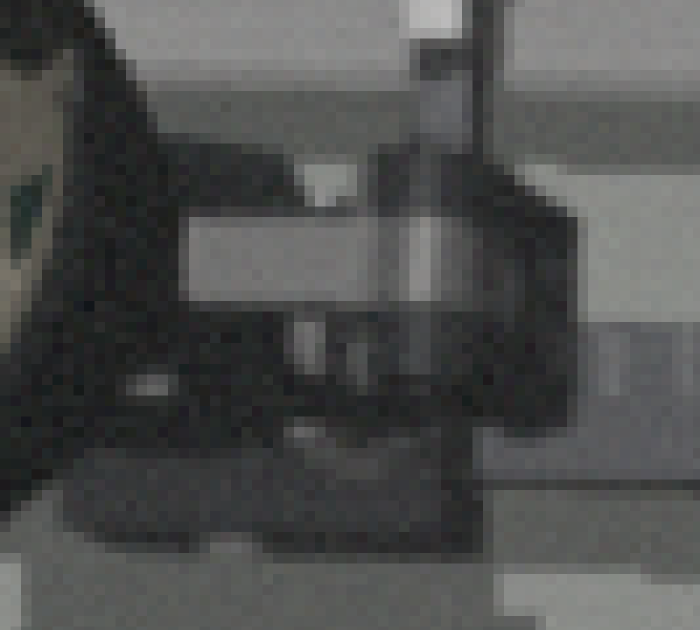

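Emit:
arm_command(deltas=[[0,0,0,0],[0,0,0,0],[0,0,0,0],[0,0,0,0]], fingers=0.068, newtons=40)

```text
time: 17.15
tool_pos: [0.5548, 0.1464, 0.1435]
tcp_rot: [-1.205, -1.215, 1.215]
wrist_force: [-0.6, -2.6, 1.6]
width: 0.795
```

```bash
cat > z.py <<'E'
import sys
from h import *
from workcell import sensors, read_camera
tag=sys.argv[1]
t=read_camera("top")["color"][:,:,::-1]; 
cv2.imwrite(f"pics/{tag}_t.png",cv2.resize(t[205:275,200:270],None,fx=8,fy=8,interpolation=3))
s=read_camera("scene")["color"][:,:,::-1]
cv2.imwrite(f"pics/{tag}_s.png",cv2.resize(s[205:305,300:420],None,fx=6,fy=6,interpolation=3))
s=sensors.read_state(); print(s["time"],s["tool_pos"].round(4),s["wrist_force"].round(2),s["width"])
E
python3 z.py h
```

```text
17.25 [0.5548 0.1465 0.1435] [ 0.16 -2.53  1.59] 0.794239612272588
```

View pics/h_t.png

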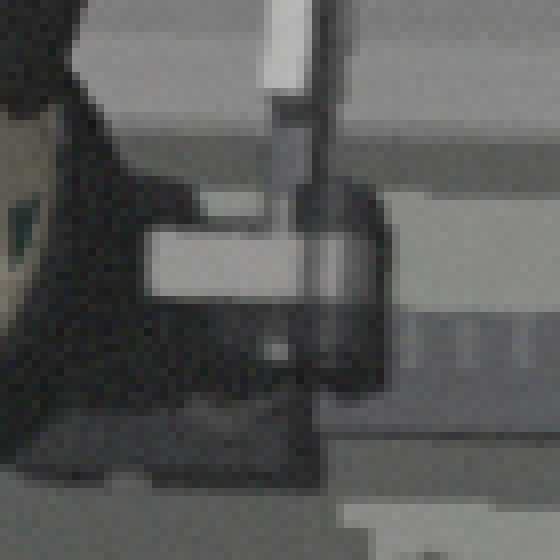

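View pics/h_s.png

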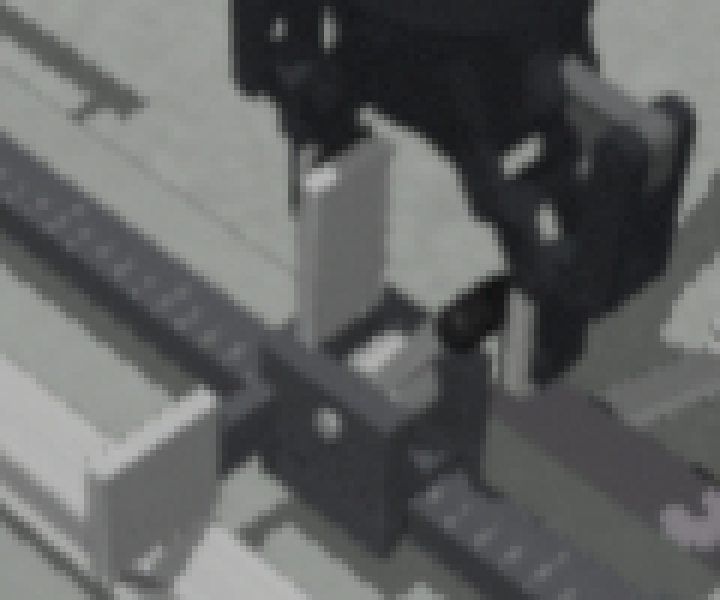

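Emit:
arm_command(deltas=[[0.002,0,0,0],[0.002,0,0,0],[0.002,0,0,0],[0,0,0,0]])

```text
time: 17.75
tool_pos: [0.5548, 0.153, 0.1434]
tcp_rot: [-1.205, -1.216, 1.215]
wrist_force: [-1.2, -0.9, 0.7]
width: 0.794
```

```bash
python3 z.py i
```

```text
17.85 [0.5548 0.153  0.1433] [-0.57 -0.53  0.4 ] 0.7943773181881129
```

View pics/i_t.png

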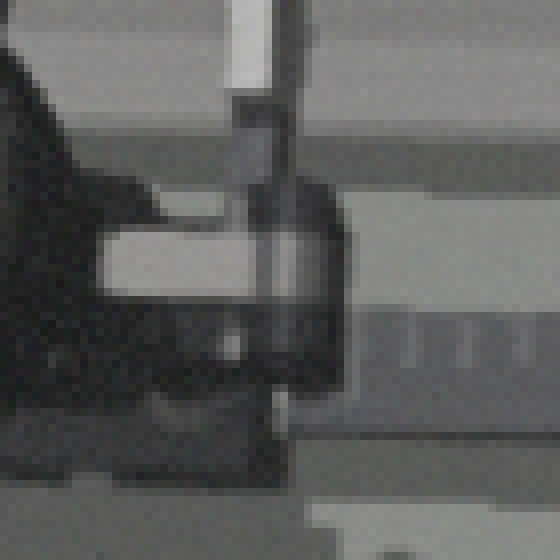

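```bash
python3 - <<'E'
import cv2,pickle
from h import *
from workcell import read_camera
C=pickle.load(open("cams.pkl","rb"))
t=read_camera("top")["color"]; o=C["top"]["color"]
print("before rail rows, cols 226..244")
for r in range(250,262,1): print(r,o[r,228:242].mean(1).round().astype(int),"|",t[r,228:242].mean(1).round().astype(int))
E
```

```text
before rail rows, cols 226..244
250 [ 82  83  89  83 151 193 188 153  95  85  86  83  83  79] | [54 46 37 40 36 40 49 49 45 45 34 43 35 33]
251 [ 80  81  77  88 152 193 185 151  90  85  82  84  81  84] | [34 37 38 24 39 44 39 34 40 35 38 31 38 37]
252 [ 83  82  78  88 155 192 187 148  88  79  80  80  81  82] | [39 34 41 44 44 38 41 37 31 41 39 40 27 36]
253 [ 84  83  80  90 152 193 186 151  92  80  87  84  82  82] | [40 53 51 47 40 43 70 74 47 39 35 45 52 48]
254 [ 82  79  81  99 157 194 189 150  89  81  85  86  82  86] | [ 60  54  57  48  41  46 104 125  68  53  53  55  69  79]
255 [ 86  80  79 102 157 194 185 147  89  82  83  83  82  83] | [ 64  55  49  51  41  55  97 120  86  77  75  79  84  90]
256 [ 82  80  82 101 156 195 179 133  84  83  83  82  83  84] | [ 55  50  54  41  44  43  85 106  88  87  88  87  85  88]
257 [ 72  78  74  97 157 198 178 127  81  79  78  80  78  81] | [56 55 56 47 45 53 83 99 85 79 84 87 87 85]
258 [ 55  60  55  73 141 180 159  96  64  63  70  70  69  70] | [54 57 53 47 37 52 84 95 66 65 76 75 73 73]
259 [69 66 69 68 78 98 95 82 63 66 64 64 67 62] | [56 50 51 46 37 50 55 73 66 64 72 73 66 68]
260 [83 80 81 80 81 86 82 81 80 83 78 78 82 83] | [57 62 56 46 44 40 42 57 72 89 93 86 91 89]
261 [86 84 84 84 84 80 82 78 83 80 86 82 87 83] | [58 58 54 47 41 42 43 52 73 91 91 90 89 86]
```

View pics/i_s.png

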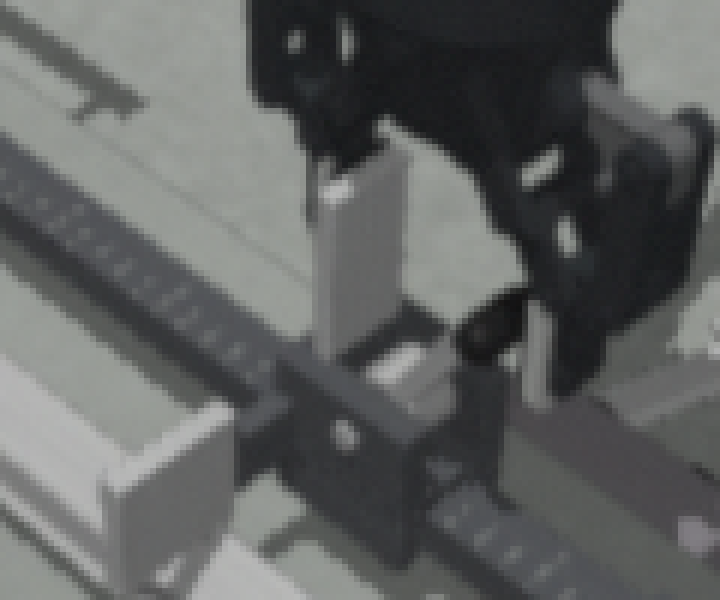

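Emit:
arm_command(deltas=[[-0.0012,0,0,0],[-0.001,0,0,0],[0,0,0,0],[0,0,0,0]], fingers=0.062)

```text
time: 18.4
tool_pos: [0.555, 0.1507, 0.1436]
tcp_rot: [-1.205, -1.216, 1.215]
wrist_force: [-0.6, 1.7, 0.7]
width: 0.726
```

```bash
cat > e.py <<'E'
from h import *
import sys,cv2
from workcell import read_camera,sensors
t=read_camera("top")["color"]
for r in range(252,261): print(r,t[r,228:242].mean(1).round().astype(int))
s=sensors.read_state(); print(s["time"],s["tool_pos"].round(4),s["wrist_force"].round(2),s["width"]*.0854)
if len(sys.argv)>1:
    tag=sys.argv[1]
    cv2.imwrite(f"pics/{tag}_t.png",cv2.resize(t[205:275,200:270,::-1],None,fx=8,fy=8,interpolation=3))
    s=read_camera("scene")["color"][:,:,::-1]
    cv2.imwrite(f"pics/{tag}_s.png",cv2.resize(s[205:305,300:420],None,fx=6,fy=6,interpolation=3))
E
python3 e.py j
```

```text
252 [42 39 39 39 40 44 48 42 35 40 37 27 34 30]
253 [ 46  47  50  37  49  99 126  82  38  43  35  43  53  50]
254 [ 48  55  42  37  67 156 192 140  65  57  55  64  74  78]
255 [ 58  53  45  39  67 160 197 159  89  76  76  80  88  89]
256 [ 47  47  44  44  77 150 182 139  90  86  86  88  95  89]
257 [ 51  47  44  35  57 112 147 130  88  84  88  85  86  86]
258 [ 55  50  40  36  56  92 123 102  70  65  71  73  74  76]
259 [53 54 42 43 45 58 82 81 70 69 64 66 68 68]
260 [60 47 44 47 40 38 54 76 90 89 87 86 91 90]
18.45 [0.555  0.1507 0.1436] [-0.11  1.04  1.11] 0.0620676138588578
```

View pics/j_t.png

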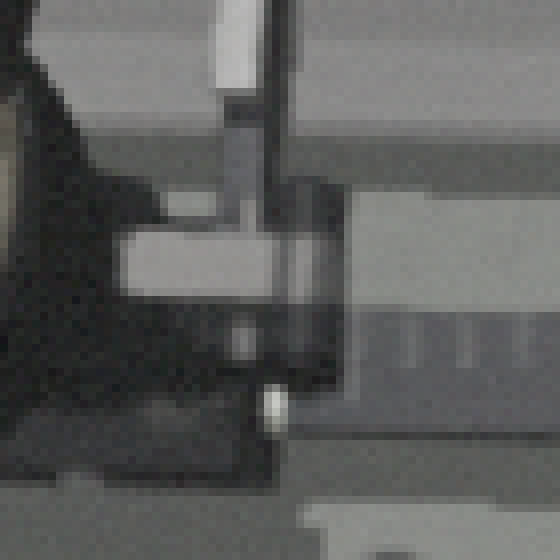

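View pics/j_s.png

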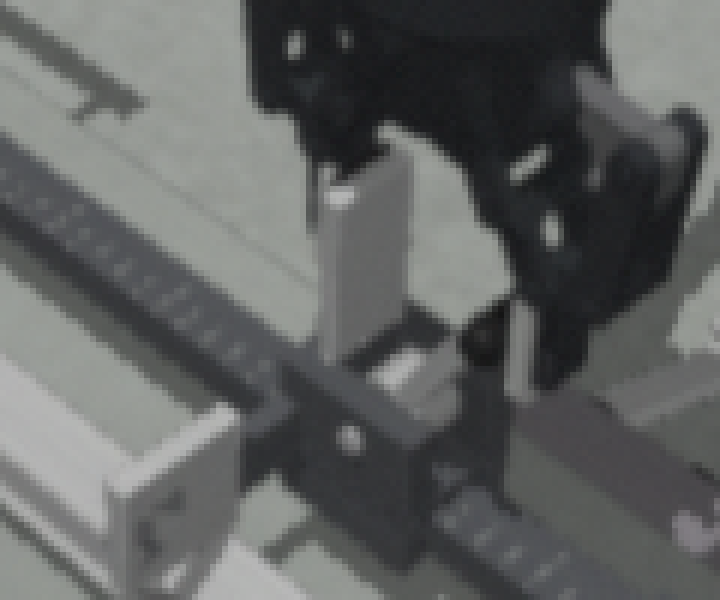

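Emit:
arm_command(deltas=[[-0.0022,0,0,0],[0,0,0,0]], fingers=0.058)

```text
time: 18.75
tool_pos: [0.5552, 0.1481, 0.1437]
tcp_rot: [-1.206, -1.216, 1.215]
wrist_force: [0.5, 1.0, 1.5]
width: 0.676
```

Emit:
arm_command(deltas=[[-0.0022,0,0,0],[0,0,0,0]], fingers=0.054)

```text
time: 19.0
tool_pos: [0.555, 0.1458, 0.1435]
tcp_rot: [-1.206, -1.215, 1.215]
wrist_force: [-0.0, 1.5, 1.1]
width: 0.629
```

```bash
python3 e.py k
```

```text
252 [37 43 38 37 40 43 41 37 29 35 40 35 33 33]
253 [36 51 44 42 36 44 67 81 52 44 40 39 42 48]
254 [ 52  59  48  42  39  56 114 133  79  51  55  48  55  69]
255 [ 67  56  50  44  41  68 134 154  95  78  76  67  73  84]
256 [ 62  50  46  39  39  67 122 142  95  84  87  87  86  91]
257 [ 55  50  51  44  45  73 117 125  83  81  89  86  86  89]
258 [ 56  53  52  39  47  68 100 100  71  69  73  75  75  77]
259 [55 58 52 32 44 49 70 84 70 70 67 69 63 69]
260 [52 52 56 39 39 39 48 67 89 87 86 89 89 89]
19.05 [0.555  0.1458 0.1435] [-0.09  2.02  2.33] 0.05447725372911153
```

View pics/k_s.png

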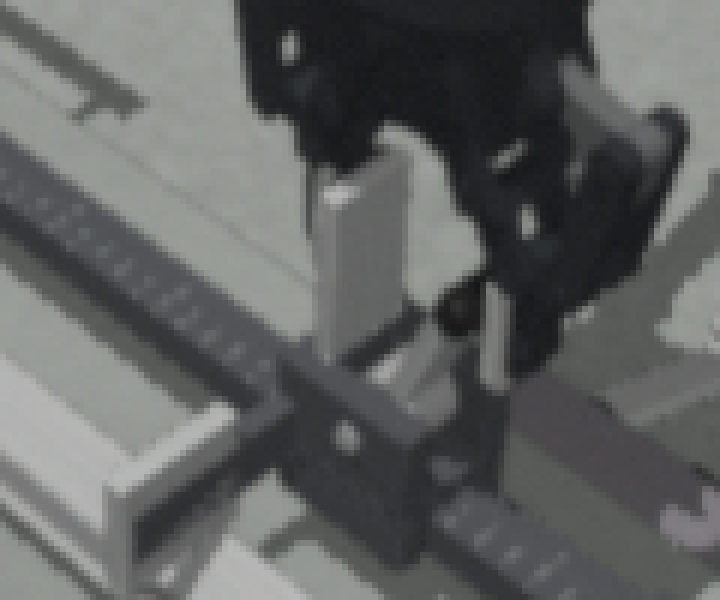

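Emit:
arm_command(deltas=[[-0.0019,0,0,0],[0,0,0,0]], fingers=0.05)

```text
time: 19.35
tool_pos: [0.5546, 0.1436, 0.143]
tcp_rot: [-1.205, -1.214, 1.216]
wrist_force: [0.4, 0.5, 0.0]
width: 0.585
```

Emit:
arm_command(deltas=[[-0.0019,0,0,0],[0,0,0,0]], fingers=0.046)

```text
time: 19.6
tool_pos: [0.5547, 0.142, 0.1432]
tcp_rot: [-1.205, -1.215, 1.215]
wrist_force: [0.1, 0.5, -0.5]
width: 0.541
```

```bash
python3 e.py l
```

```text
252 [38 36 38 39 36 41 44 38 30 26 31 40 30 38]
253 [32 35 40 41 37 38 56 52 35 38 36 41 36 29]
254 [ 46  51  54  40  42  49  98 114  65  46  39  48  52  58]
255 [ 64  60  51  42  38  65 132 152  88  66  64  61  68  84]
256 [ 64  51  46  41  37  58 118 141  91  84  85  87  91  90]
257 [ 58  58  50  42  40  59 108 124  82  84  85  87  81  84]
258 [52 55 53 41 42 52 85 98 69 63 70 76 77 78]
259 [60 51 52 42 45 45 63 81 74 62 63 69 69 61]
260 [55 62 50 39 40 42 48 67 88 88 89 87 87 89]
19.65 [0.5547 0.142  0.1432] [-0.15 -0.32  0.49] 0.0460791479314929
```

View pics/l_t.png

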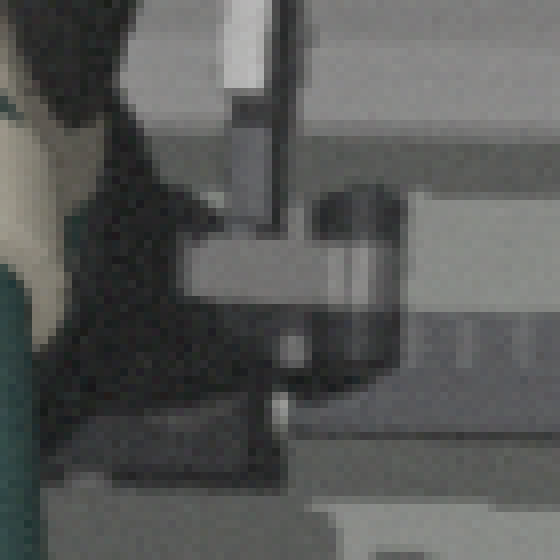

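Emit:
arm_command(deltas=[[-0.0018,0,0,0],[0,0,0,0]], fingers=0.042)

```text
time: 19.95
tool_pos: [0.5549, 0.1403, 0.1433]
tcp_rot: [-1.205, -1.215, 1.215]
wrist_force: [0.5, -0.7, 0.3]
width: 0.495
```

Emit:
arm_command(deltas=[[-0.0018,0,0,0],[0,0,0,0]], fingers=0.038)

```text
time: 20.2
tool_pos: [0.555, 0.1386, 0.1435]
tcp_rot: [-1.205, -1.215, 1.215]
wrist_force: [0.2, -0.3, -0.1]
width: 0.447
```

```bash
python3 e.py m
```

```text
252 [34 41 37 35 38 42 38 42 38 33 38 38 35 34]
253 [38 45 52 43 38 37 57 54 39 38 38 36 44 46]
254 [ 50  48  58  45  49  58 103 112  62  41  38  43  49  58]
255 [ 65  55  52  43  39  60 131 156  91  60  63  67  75  91]
256 [ 58  48  47  39  31  62 118 137  93  85  89  82  85  91]
257 [ 60  48  50  42  37  55 110 130  86  81  85  86  86  88]
258 [55 57 51 38 45 54 86 98 69 67 70 72 74 81]
259 [57 61 52 41 37 45 65 81 69 71 69 70 70 62]
260 [53 56 51 45 40 39 43 67 85 86 88 86 90 83]
20.25 [0.555  0.1386 0.1435] [0.08 0.1  1.41] 0.037826148947734076
```

View pics/m_s.png

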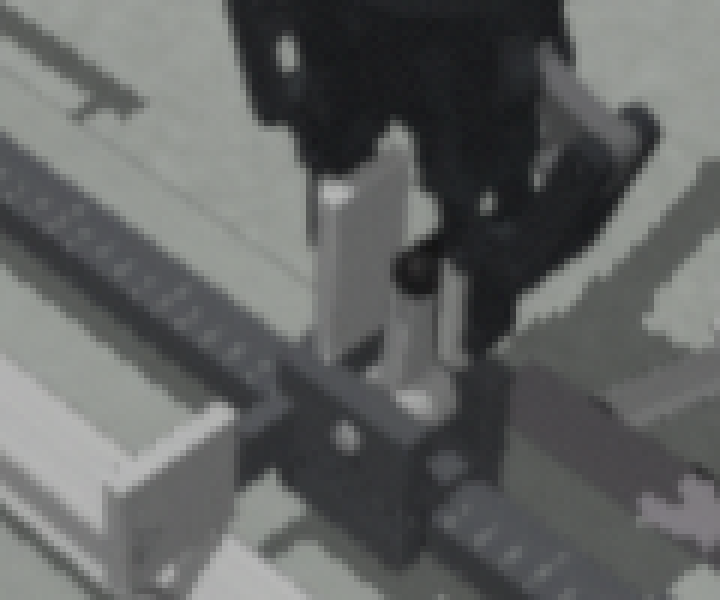

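Emit:
arm_command(deltas=[[-0.0014,0,0,0],[0,0,0,0]], fingers=0.034)

```text
time: 20.55
tool_pos: [0.5549, 0.1372, 0.1433]
tcp_rot: [-1.205, -1.215, 1.215]
wrist_force: [0.2, 0.0, -0.2]
width: 0.4
```

```bash
python3 e.py n
```

```text
252 [40 33 40 30 37 39 36 37 42 34 27 37 37 37]
253 [40 41 37 36 40 67 76 57 30 38 32 38 39 41]
254 [ 55  56  45  41  46 115 152 113  54  43  46  48  56  61]
255 [ 59  50  38  45  67 156 197 152  78  62  62  74  79  86]
256 [ 55  50  40  39  69 156 192 142  90  84  87  88  93  86]
257 [ 56  51  47  40  74 147 182 135  83  83  85  86  88  86]
258 [ 51  52  44  40  56 100 128  99  69  72  73  74  75  78]
259 [53 57 42 42 46 59 83 86 74 66 64 66 64 70]
260 [56 55 41 34 43 38 58 74 86 88 87 89 90 90]
20.6 [0.5549 0.1373 0.1432] [-0.27 -0.33  0.45] 0.033915486658017274
```

View pics/n_t.png

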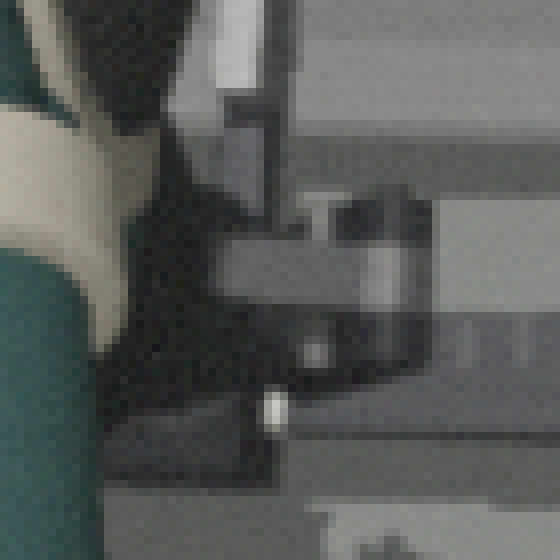

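Emit:
arm_command(deltas=[[-0.0012,0,0,0],[0,0,0,0],[0,0,0,0]], fingers=0.028, newtons=40)

```text
time: 21.02
tool_pos: [0.5549, 0.1363, 0.1435]
tcp_rot: [-1.205, -1.215, 1.215]
wrist_force: [-1.1, 1.3, 0.8]
width: 0.351
```

```bash
python3 e.py o
```

```text
252 [33 39 38 37 40 38 41 35 35 33 40 37 34 36]
253 [34 44 42 39 39 47 61 55 33 29 39 34 35 40]
254 [ 52  54  44  40  55 108 140 106  51  50  50  52  63  68]
255 [ 53  41  48  38  78 164 195 146  73  61  69  80  88  82]
256 [ 53  45  35  41  79 163 193 144  89  83  86  86  86  91]
257 [ 57  47  44  46  78 160 190 136  87  82  89  86  84  85]
258 [ 58  53  44  42  70 144 170 109  68  69  69  77  73  79]
259 [ 57  53  43  34  44  74 102  88  72  67  69  69  65  67]
260 [56 55 40 47 45 45 62 84 87 84 83 88 89 89]
21.075 [0.5548 0.1363 0.1435] [-1.35  2.14  0.9 ] 0.030391215257310016
```

View pics/o_s.png

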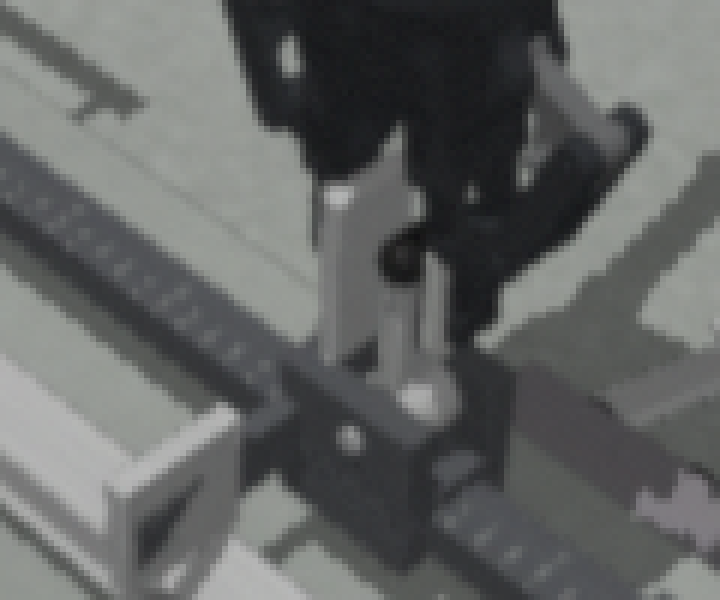

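View pics/o_t.png

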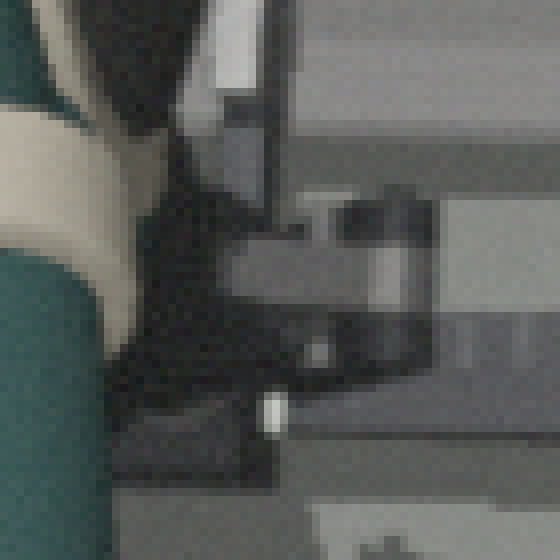

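```bash
python3 - <<'E'
from fit import *
from workcell import read_camera
p=np.load("p.npy"); o=C["top"]["color"].mean(2); so=C["scene"]["color"].mean(2)
now=read_camera("scene")["color"].mean(2)
for r in range(252,266): print(r,o[r,292:310].round().astype(int))
def w2s(w): 
    c,s=np.cos(p[2]),np.sin(p[2]); d=w[:2]-p[:2]; return np.array([c*d[0]+s*d[1],-s*d[0]+c*d[1],w[2]])
print("mark",w2s(onz(C["top"],(233.45,254),.09)))
def dot(im,c):
    x,y=map(int,c); a=im[y-4:y+5,x-4:x+5]; w=np.clip(a-a.mean()-15,0,None); Y,X=np.mgrid[y-4:y+5,x-4:x+5]; return (w*X).sum()/w.sum(),(w*Y).sum()/w.sum()
a=dot(so,(240+295/3.75,180+258/3.75)); b=dot(now,(300+350/6,205+438/6)); print(a,b)
def onx(uv,xs):
    O,v=ray(C["scene"],uv); n=np.array([np.cos(p[2]),np.sin(p[2])]); k=(xs-((O[:2]-p[:2])@n))/(v[:2]@n); return w2s(O+k*v)
for xs in(-.023,-.02): print(onx(a,xs),onx(b,xs))
E
```

```text
252 [167 166 166 138  93  85  85  89  85  75  81  80  88  82  85  85  89  83]
253 [167 164 164 137  96  82  86  87  90  75  77  85  85  81  82  85  84  87]
254 [166 165 167 135  92  84  84  92  88  73  75  86  84  82  84  85  85  82]
255 [159 159 159 129  92  87  87  88  88  78  76  85  82  83  81  83  81  84]
256 [ 95  93 102  85  78  81  89  85  84  77  81  84  85  84  87  84  85  85]
257 [68 67 68 69 71 80 83 79 79 76 82 83 86 84 85 84 85 81]
258 [69 63 67 67 77 81 77 72 73 61 78 87 84 81 82 86 83 84]
259 [71 69 62 64 81 86 88 91 86 74 75 84 81 81 82 83 82 80]
260 [62 64 64 72 86 87 90 89 86 67 47 61 57 59 55 54 58 56]
261 [54 57 55 70 81 87 90 88 82 68 71 74 74 75 72 67 68 68]
262 [59 54 60 58 60 73 88 87 84 73 80 84 83 85 88 85 86 84]
263 [58 52 54 58 59 79 86 87 86 70 76 86 86 88 84 82 86 80]
264 [57 58 55 57 48 73 79 84 82 71 78 83 88 82 84 88 88 84]
265 [49 52 49 52 52 61 66 64 72 65 78 87 85 88 85 86 81 85]
mark [-0.05056803  0.12642152  0.09      ]
(np.float64(318.5261661713399), np.float64(248.36498255588572)) (np.float64(358.00612475413345), np.float64(277.4486163313794))
[-0.023       0.05460908  0.11009365] [-0.023       0.15313476  0.10989882]
[-0.02        0.05806404  0.11433224] [-0.02        0.1558651   0.11413885]
```

Emit:
arm_command(deltas=[[0,0,0,0],[0,0,0,0],[0,0,0,0],[0,0,0,0],[0,0,0,0],[0,0,0,0]], fingers=0.022, newtons=55)

```text
time: 21.92
tool_pos: [0.5549, 0.1361, 0.1436]
tcp_rot: [-1.205, -1.215, 1.215]
wrist_force: [-2.2, 3.2, 3.1]
width: 0.348
```

```bash
python3 e.py q; python3 look.py r 0,0,640,480,1.2 0,0,640,480,1.2
```

```text
252 [31 43 44 40 40 42 36 37 38 37 33 39 39 36]
253 [46 40 40 38 38 49 62 50 38 33 38 41 40 39]
254 [ 48  53  41  44  51 112 140 105  57  42  45  46  60  66]
255 [ 56  53  46  36  77 160 193 148  78  63  64  79  90  86]
256 [ 50  46  43  45  79 164 193 144  90  89  89  89  87  90]
257 [ 55  52  38  41  78 162 191 136  84  84  83  84  85  80]
258 [ 57  55  37  37  67 145 171 109  68  68  71  74  75  78]
259 [56 47 38 41 47 75 98 83 70 60 67 66 68 70]
260 [59 51 44 42 39 43 62 86 86 85 88 86 91 87]
21.975 [0.5549 0.1361 0.1436] [-2.14  2.25  2.75] 0.030107069178500503
22.125 [0.5549 0.136  0.1436] [-3.42  2.54  3.17] [ 1.5789e+00 -2.0000e-04 -1.5706e+00]
```

View pics/q_s.png

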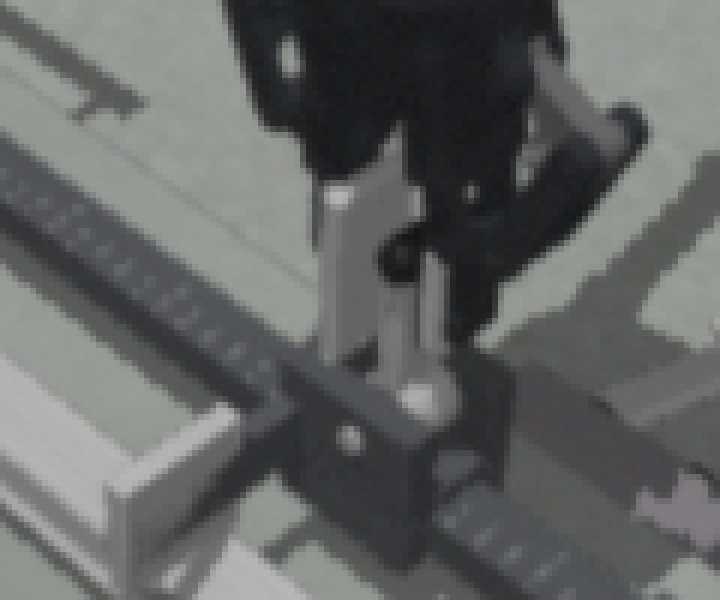

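View pics/r_scene.png

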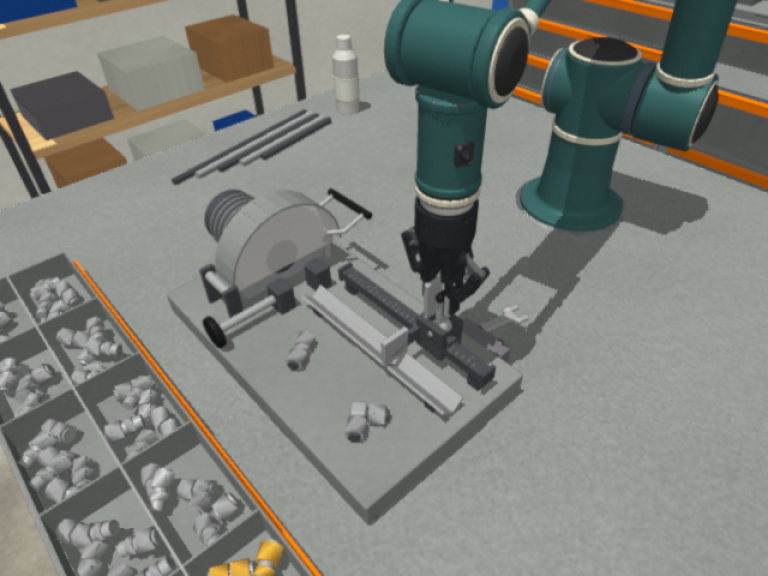

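```bash
python3 -c "
from workcell import job; print(job.finish_job())"
```

```text
the job is handed in; nothing more can be done
None
```

I folded the guard down onto its stop, slid the length stop onto the white line, and closed the cam lever. The job was handed in at about 22 s, with lever and thumb plate still pinched in the gripper.

- **Guard:** Pressing a little further at the end raised the force to about 16 N with no further drop. In the last picture the handle bar still lies where the fitted geometry puts it with the guard down.
- **Stop position:** I pushed the stop by its thumb plate with the lever open. I then closed the fingers in small steps, moving the hand back by about half of each. The edge lies on the 4 mm line, roughly 0.6 to 1 mm past its centre on the side away from the blade. The two camera checks differ within that range, and a pixel there covers about 1.4 mm. Before the lever pressed, the edge was once up to about 1.2 mm past the centre. Partway through the squeeze it was about 0.5 mm short. I did not correct the final offset, because the cam was already clamped.
- **Lever:** It stands upright beside the plate in the picture. The gripper reads 30 mm against the nominal 32 mm closed width, with the grip set to 55 N. Opening and position were the same in the last two readings, with about 5 N at the wrist.
- **Union, elbow and spanner:** I did not touch them, and in the last picture they appear where they were.

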